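# Stack two assay plates from a sloping drip rack and cover them

## Robot

A 6-joint arm with a two-finger parallel gripper is mounted at the origin on a cart in front of the work surface, level with it; the furniture and walls round the work are solid. World frame = base frame: x ahead of the robot, y to its left, z up, the work surface at z = 0. Lengths are in m, angles in rad, forces in N, time in s.
With the tool pointing down it reaches from about 0.375 to 0.975 m from the base axis. Payload 3.8 kg.
Tool frame: the origin (TCP) lies on the centre line of the jaws, within the pads' length; the fingertips stand 11 mm ahead of it and the grasp point (between the pads) lies 8 mm behind it (ctrl.finger_overhang is the distance from the TCP to the fingertips, in m); z points along the fingers, y is the line along which they close (so a half turn about z gives the same grasp; the last joint's range is limited). The gripper opens to 88 mm and grips with 3 to 60 N. Pads are 18 mm wide; open, the fingers measure 123 mm over their backs; the gripper's body (75 mm by 187 mm) begins 45 mm behind the grasp point.
Start: joints at [-1.339, 0.264, 1.604, -0, 1.274, -0.037], TCP at [0.179, -0.651, 0.25] pointing down, gripper open.
Joint ranges: [-2.63, 2.63], [-0.94, 2.18], [0.31, 2.57], [-1.31, 4.45], [0, 2.66], [-2.55, 2.55]. Speed limits (rad/s): [2.57, 2.57, 3.14, 3.14, 3.14, 3.14].

## Interface

Orientations are given as [roll, pitch, yaw] about the fixed x, y, z axes, in that order (R = Rz(yaw) Ry(pitch) Rx(roll)).
In Python, from station import ctrl gives the robot as it stands.
- The arm moves only by the tool apply_moves, never from a script. Its argument "motion" is a list that holds one entry, the list of rows, each a list of 7 numbers: the closure, from 0 (fully open) to 1 (shut), then the shift along the world's x, y, z in cm, then the turn, a rotation vector about the world's x, y, z in degrees. A call has 1 to 10 rows; each row shifts and turns the commanded pose from where the row before left it; what a row does not reach is not made up. A row lasts 1/8 s, in which the tool goes at most 62.5 mm and 10.7 degrees, less where a joint would pass 70% of its speed; a pose out of reach is approached as far as the arm can. A call is refused whole if a number of a shift passes 6.25 or a number of a turn 10.7, either way. A call with a gripper value outside its range is refused whole. The fingers move at their own pace and stop on an object; the grip force is fixed at half the most. Time passes only in rows, so rows that do not move let the fingers close. It gives the time, the measured TCP pose, the force, the opening and the grip force at its end, in the units of the state.
- ctrl.read_state(): the state, without advancing time (a new reading comes with each control period).
- ctrl.grab_frame(name): name is "side" or "top" or "wrist"; returns a dict with "color" (400x640x3 uint8, red, green, blue), "z_map" (400x640 float32, m along the optical axis (not along the pixel's ray), 0 where there is no reading), "fovy" (degrees; the focal length in pixels is half the picture's height over the tangent of half this angle, whatever the lens; pixels are square), "cx", "cy" (the principal point, pixels), "view" (4x4, takes a point from world to camera coordinates). Camera axes: x right, y up, looking along -z (the intrinsics and any distortion apply to the point x, -y, -z); pixel columns grow to the right and rows downward; lengths in m; the calibration is good to about 2 mm. A picture is of the moment at which its call begins.
- ctrl.close_job(): hands the job in; it is judged then, once.
Trained networks look in a picture, given as the dict that the camera call returned (one of the last four; its "shot" number tells which), for a name from the list of things; names that differ only in an ending like _2 or _b are one class to them, and where a whole thing is asked for, a point or a joint stands for the part that bears it (a point fixed in the world has none). Each returns a list of dicts, best first, with "p" (0 to 1); they miss things now and then, are a little off and sometimes report something else, mostly with a low value. They report only what shows in the picture. A call takes as long as a camera call.
- ctrl.look_for(thing, picture): "position" ([x, y, z] in m, in world coordinates, good to about 4 mm: the middle of the surface that is visible of it).
The state is a dict: "clock": time; "joint_positions": joint angles; "qd": joint speeds; "joint_torque": joint torques, N m; "tool_pos": TCP position; "eef_rot": TCP orientation; "contact_force": force on the tool from outside, world axes, zero at the start; "moment": the same for the moment, N m; "opening": finger opening in m; "finger_force": force on a finger pad.
Only numpy, scipy, OpenCV 4.12 (cv2) and the standard library are available. Lean on these libraries where they do the work, as an engineer would, in place of code of your own. Each camera call takes 0.05 s, during which the arm holds its last target. There are 200 camera calls.

## Task

Take the white lid off the stacking base and park it on the bench, then stack the two assay plates from the sloping drip rack on the base, blue first and yellow on top of it, and finish by putting the lid on the yellow plate. Cut corners must lie over cut corners every time, so that each skirt drops fully home over the raised top of what is below. Leave the timer, the petri dish and the reagent bottle where they stand.

Things in the scene. Friction and masses are not known exactly. Their poses are not given: they have to be found in the camera images.
- stack_base: grey stacking base fixed to the bench, turned differently each time. Origin: centre of underside; z up; +x to its end with cut corners. Steel foot 140 x 100 x 6 mm; grey block (outline as the plates) z = 6 to 24 mm; raised top inset 5.5 mm all round, z = 24 to 30 mm. A plate or lid fully home has its origin 24 mm above this origin and the same x direction.
- drip_rack: aluminium rack fixed to the bench, foot 150 x 200 x 8 mm. Origin: centre of underside; z up. Two bays, 65 mm to either side along y, rise toward its +x (away from the robot) at 35 degrees. Each is a runner 40 mm wide, 5 mm thick (the plate overhangs it 12 mm at each side), with an end stop 12 mm high at the low end. Plate undersides are centred 71 mm above the bench.
- blue_plate: blue plate with 24 white wells, loose, 70-140 g, on either bay, cut corners UP the slope. Origin: centre of underside; z out of the wells; +x to the end with cut corners. 110 (x) x 64 (y) mm, both +x corners cut 14 mm at 45 degrees. z 0-8 mm hollow skirt, wall 3; flat sides to 22; raised top inset 5.5 to 28, fits the skirt above with 2.5 mm play. Part home on it: origin 22 mm above.
- yellow_plate: yellow plate of the same shape, weight and axes as the blue one, on the other bay, with its cut corners DOWN the slope (so its +x points down the slope).
- stack_lid: white lid, loose, about 80 g, at the start fully home on the base. Origin: centre of underside; z up; +x to the end with cut corners; outline as the plates. Hollow skirt, wall 3 mm, from z = 0 to 8 mm; top at 13 mm; on it a red grip ridge 60 mm long (x), 14 mm wide (y), from z = 13 to 39 mm.
- bench_timer: bench timer, loose, 58 x 66 x 19 mm, bystander. Origin: centre of its underside.
- petri_b: closed petri dish, 90 mm across, 15 mm high, loose bystander. Origin: centre of its underside.
- reagent_c: small white and green reagent bottle, 43 mm across, 86 mm high, loose bystander. Origin: centre of its underside.

How it is judged:
On the way, in this order (a step that is already met when the one before it is completed fails the run):
1. the lid is off the base and lies on the bench (horizontal distance between stack_lid and stack_base above 0.08 m and height (world z) of stack_lid below 0.012 m), for 0.1 s.
2. the blue plate is fully home on the base, cut corners matching (z of blue_plate in the frame of stack_base between 0.022 and 0.0255 m and horizontal distance between blue_plate and stack_base below 0.006 m and angle between the x axis of blue_plate and the x axis of stack_base, either way round below 0.12 rad and angle between blue_plate's own z axis and vertical below 0.03 rad), for 0.2 s.
3. the yellow plate is fully home on the blue one, cut corners matching (all of step 2 and z of yellow_plate in the frame of blue_plate between 0.02 and 0.0235 m and horizontal distance between yellow_plate and blue_plate below 0.006 m and angle between the x axis of yellow_plate and the x axis of blue_plate, either way round below 0.12 rad and angle between yellow_plate's own z axis and vertical below 0.03 rad), for 0.2 s.
At the end, for the whole second after the job is handed in: Blue plate on the base, yellow plate on the blue one, lid on the yellow one, each fully home (its height over the one below within -2 to +1.5 mm of the seated height), within 6 mm of centred, long axes within 0.12 rad, level within 0.03 rad, and at rest (all of step 3 and z of stack_lid in the frame of yellow_plate between 0.02 and 0.0235 m and horizontal distance between stack_lid and yellow_plate below 0.006 m and angle between the x axis of stack_lid and the x axis of yellow_plate, either way round below 0.12 rad and angle between stack_lid's own z axis and vertical below 0.03 rad and linear speed of each of blue_plate, yellow_plate, stack_lid below 0.02 m/s); the robot touches nothing.
It fails at once if the timer, the petri dish or the reagent bottle is moved more than 30 mm (distance of any of bench_timer, petri_b, reagent_c from where it was at the start of the episode above 0.03 m).
It also fails if it takes over 72 s, if anything falls off the work surface, if the arm or the gripper's body presses on something with over 40 N, if the wrist force passes 120 N, or if a joint passes its speed limit or range.

## Working session

There is one attempt and no reset: what is moved stays moved. The work goes in short steps, Python scripts to look and compute and a tool call to move; the robot and the scene stay as the last step left them, time stands still between calls to the robot, and variables do not carry over. Pictures are saved under pics/ and viewed, at most 10 in all, crops included, and the job is handed in when it is done.

Besides the shell and the picture viewer there is one more tool, called after "Emit:" as name(argument=value, ...) on one line, values as JSON. apply_moves: Moves the arm, as the interface text tells. Its arguments: {"type":"object","properties":{"motion":{"type":"array"}},"required":["motion"]}

```bash
ls; mkdir -p pics; cat > h.py <<'E'
import numpy as np, cv2
from station import ctrl
def K(f):
    fl=200/np.tan(np.radians(f["fovy"])/2); return fl,f["cx"],f["cy"]
def cloud(f):
    fl,cx,cy=K(f); z=f["z_map"].astype(float); v,u=np.mgrid[0:400,0:640]
    P=np.stack([(u-cx)/fl*z,-(v-cy)/fl*z,-z,np.ones_like(z)],-1)
    return (P@np.linalg.inv(f["view"]).T)[...,:3]
def save(f,n): cv2.imwrite(f"pics/{n}.png",f["color"][...,::-1])
E
python3 - <<'E'
from h import *
for n in ["top","side"]:
    f=ctrl.grab_frame(n); save(f,n+"0"); print(n,[k for k in f],f["fovy"],f["cx"],f["cy"],np.linalg.inv(f["view"])[:3,3].round(3))
    np.savez(f"{n}0.npz",color=f["color"],xyz=cloud(f),z=f["z_map"])
    for t in "stack_base drip_rack blue_plate yellow_plate stack_lid bench_timer petri_b reagent_c".split():
        print(t,[(np.round(d["position"],3).tolist(),round(d["p"],2)) for d in ctrl.look_for(t,f)][:2])
print(ctrl.read_state())
E
cd pics; python3 -c "
import cv2;cv2.imwrite('both.png',cv2.resize(cv2.vconcat([cv2.imread('top0.png'),cv2.imread('side0.png')]),(480,600)))"
```

```text
pics
top ['color', 'z_map', 'fovy', 'cx', 'cy', 'view', 'shot'] 52.25073672624588 318.13630710001365 200.06825594777806 [0.428 0.112 1.324]
stack_base [([0.516, -0.188, 0.01], 0.8)]
drip_rack [([0.588, 0.243, 0.008], 0.74)]
blue_plate [([0.566, 0.3, 0.098], 0.92), ([0.584, 0.243, 0.008], 0.68)]
yellow_plate [([0.58, 0.167, 0.1], 0.98)]
stack_lid [([0.525, -0.207, 0.035], 0.76)]
bench_timer [([0.387, 0.154, 0.018], 0.56)]
petri_b [([0.401, 0.412, 0.02], 0.57)]
reagent_c [([0.651, -0.008, 0.085], 0.47)]
side ['color', 'z_map', 'fovy', 'cx', 'cy', 'view', 'shot'] 43.88754394520177 328.52582122853187 188.97539346034998 [ 0.542 -1.064  0.859]
stack_base [([0.49, -0.178, 0.006], 0.85), ([0.601, 0.18, 0.012], 0.27)]
drip_rack [([0.6, 0.18, 0.01], 0.67)]
blue_plate [([0.566, 0.28, 0.091], 0.72)]
yellow_plate [([0.58, 0.149, 0.094], 0.82)]
stack_lid [([0.524, -0.213, 0.039], 0.64)]
bench_timer [([0.386, 0.141, 0.018], 0.52)]
petri_b [([0.412, 0.404, 0.018], 0.82)]
reagent_c [([0.658, -0.025, 0.054], 0.73)]
{'clock': 0.9, 'joint_positions': array([-1.33893200e+00,  2.63865789e-01,  1.60398369e+00,  2.49141024e-05,
        1.27367254e+00, -3.69116035e-02]), 'qd': array([ 0.00052861, -0.00018223, -0.00093813, -0.00076588,  0.00201608,
        0.00140935]), 'joint_torque': array([-9.25413733e-04, -5.02039504e+01, -3.57261765e+01,  7.28727551e-02,
        1.82311196e-02,  4.93247001e-06]), 'tool_pos': array([ 0.17924837, -0.65077786,  0.24973762]), 'eef_rot': array([ 3.14152118e+00, -2.11999574e-05,  2.68768642e-01]), 'contact_force': array([-0.29547058,  0.04228611,  0.06520641]), 'moment': array([-0.0286629 , -0.03031449,  0.02721583]), 'finger_force': 0.0, 'opening': 0.0879173821247613}
```

View pics/top0.png

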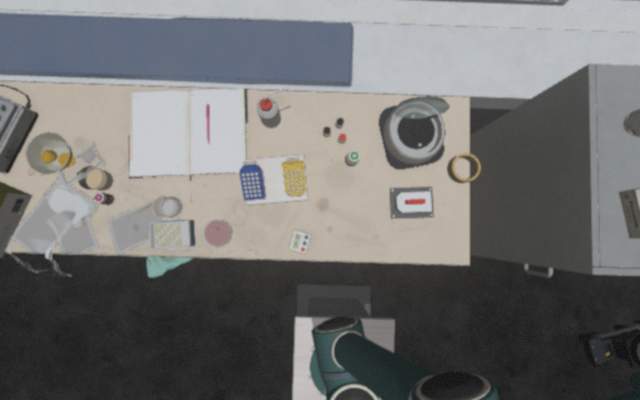

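View pics/side0.png

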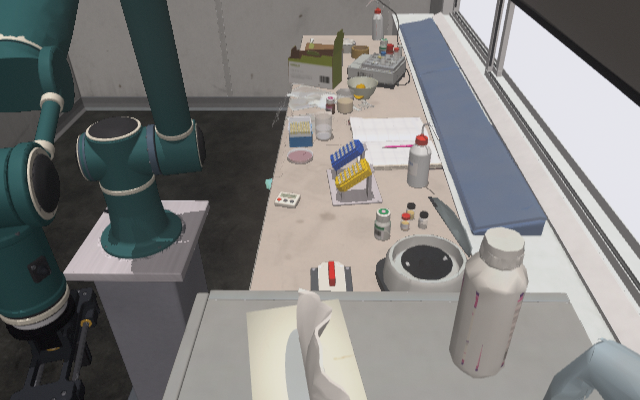

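The top view shows the lid with its red ridge on the base at about (412,203), blue at (251,183), yellow at (294,177), the timer at (300,240), the petri dish at (218,232) and the bottle at (352,158). The side view agrees. A round bath sits behind the base.

```bash
python3 - <<'E'
from h import *
d=np.load("top0.npz"); X=d["xyz"]; c=d["color"]; hsv=cv2.cvtColor(c,cv2.COLOR_RGB2HSV)
H,S,V=[hsv[...,i].astype(int) for i in range(3)]
def rep(n,m):
    P=X[m]; r=cv2.minAreaRect((P[:,:2]*1000).astype(np.float32)); print(n,m.sum(),P.mean(0).round(3),"z",P[:,2].min().round(3),P[:,2].max().round(3),r)
x,y,z=X[...,0],X[...,1],X[...,2]
near=lambda a,b,r:(abs(x-a)<r)&(abs(y-b)<r)
rep("ridge",near(.52,-.2,.08)&(S>150)&((H<12)|(H>168)))
rep("lid",near(.52,-.2,.09)&(z>.028))
rep("foot",near(.52,-.2,.1)&(z>.004)&(z<.018))
rep("blue",near(.57,.3,.09)&(H>100)&(H<130)&(S>120))
rep("yel",near(.58,.16,.09)&(H>18)&(H<35)&(S>120)&(z>.03))
rep("rackfoot",near(.59,.24,.14)&(z>.003)&(z<.013)&(S<40))
# plane fits
for n,m in [("blue",near(.57,.3,.05)&(z>.05)),("yel",near(.58,.16,.05)&(z>.05))]:
    P=X[m];q=P.mean(0);u,s,vt=np.linalg.svd(P-q);print(n,vt[2])
# height map of obstacles
g=np.full((16,24),np.nan)
for i in range(16):
    for j in range(24):
        m=(x>=i*.06)&(x<i*.06+.06)&(y>=-.8+j*.06)&(y<-.74+j*.06)&(d["z"]>0)
        if m.any(): g[i,j]=z[m].max()
print("rows x=0.. step.06, cols y=-.8.. step .06 (cm)");
for i in range(15,-1,-1): print(f"{i*.06:.2f}"," ".join("%4.0f"%(v*100) for v in g[i]))
f=ctrl.grab_frame("wrist"); save(f,"w0"); print(f["fovy"],np.linalg.inv(f["view"]).round(3))
cv2.imwrite("pics/crop.png",cv2.resize(cv2.vconcat([c[140:240,210:370,::-1],c[140:240,340:500,::-1]]),(800*6//8,750*6//8),interpolation=2))
E
```

```text
ridge 26 [ 0.524 -0.202  0.063] z 0.057 0.067 ((523.642822265625, -205.52236938476562), (3.676894426345825, 49.67671585083008), 2.0706818103790283)
lid 683 [ 0.524 -0.209  0.039] z 0.029 0.067 ((524.0310668945312, -208.83956909179688), (63.86891174316406, 110.72225189208984), 2.2373764514923096)
foot 513 [ 0.52  -0.196  0.007] z 0.004 0.017 ((518.7621459960938, -200.92214965820312), (199.72128295898438, 195.2232208251953), 88.93785095214844)
blue 92 [0.592 0.298 0.111] z 0.063 0.124 ((566.1602783203125, 297.09649658203125), (90.29342651367188, 53.05661392211914), 10.021503448486328)
yel 176 [0.602 0.173 0.108] z 0.066 0.127 ((581.5487670898438, 171.77490234375), (95.91738891601562, 57.62600326538086), 7.026761531829834)
rackfoot 1688 [0.586 0.244 0.007] z 0.003 0.013 ((589.8394775390625, 240.20286560058594), (279.1699523925781, 279.3858642578125), 89.92539978027344)
blue [-0.4744946  -0.12035621  0.87199154]
yel [-0.52074115 -0.04426824  0.85256611]
rows x=0.. step.06, cols y=-.8.. step .06 (cm)
0.90  nan    0    1    1    1    1    1    1    1    1    1    1    1    4    4    4    4
[... 1353 characters left out ...]
74  -74  -73  -74  -74  -73  -74  -74  -73  -74  -74  -31
0.18  -74   32   41   41   35   63   63  -73  -74  -74   77   79   79   58   32  -73  -74  -73  -74  -74  -74  -73  -74  -74
0.12  -74  -74   41   41   35   63   66  -74  -74  -74    0    1   70   61   38   28  -64  -74  -74  -74  -73  -74  -73  -74
0.06  -74  -74  -74  -74  -74  -74  -73  -74  -73  -74    1    1    1   50   35    1  -64  -73  -74  -73  -73  -74  -74  -73
0.00  -74  -74  -74  -74  -73  -74  -74  -74  -74  -74    0   -0   33   34   33    1  -64  -73  -73  -74  -74  -73  -73  -74
71.73149407656426 [[ 0.266  0.924  0.274  0.25 ]
 [-0.964  0.255  0.076 -0.632]
 [-0.    -0.284  0.959  0.384]
 [ 0.     0.     0.     1.   ]]
```

View pics/crop.png

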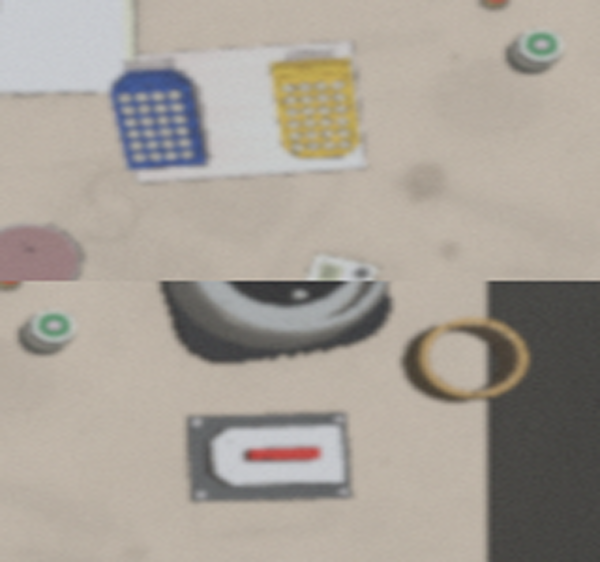

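Emit:
apply_moves(motion=[[[0,0,6,0,0,0,0],[0,0.5,6,0,0,0,0],[0,1,6,0,0,0,4],[0,4,5,0,0,0,10.5],[0,5.5,4,0,0,0,10.5],[0,5.5,4,0,0,0,10.5],[0,5.5,4,0,0,0,10.5],[0,5.5,4,0,0,0,10.5],[0,4.5,4,0,0,0,10.5],[0,0,4,0,0,0,9]]])

```text
clock: 2.2
tool_pos: [0.4831, -0.1932, 0.2498]
eef_rot: [3.14, 0.0, 1.603]
contact_force: [-0.4, -0.8, 0.5]
opening: 0.0884
finger_force: 0.0
```

```bash
python3 - <<'E'
from h import *
s=ctrl.read_state(); print(s["clock"],s["tool_pos"],s["eef_rot"])
f=ctrl.grab_frame("wrist"); save(f,"w1"); X=cloud(f); c=f["color"]; np.savez("w1.npz",color=c,xyz=X)
hsv=cv2.cvtColor(c,cv2.COLOR_RGB2HSV);H,S,V=[hsv[...,i].astype(int) for i in range(3)]
x,y,z=X[...,0],X[...,1],X[...,2]; near=(abs(x-.524)<.055)&(abs(y+.209)<.085)
def rep(n,m):
    P=X[m]; print(n,m.sum(),np.median(P,0).round(4),cv2.minAreaRect((P[:,:2]*1000).astype(np.float32)))
rep("ridgetop",near&(z>.058)&(z<.068)); rep("lidtop",near&(z>.032)&(z<.042))
rep("lid",near&(z>.030)); rep("foot",(abs(x-.524)<.09)&(abs(y+.209)<.11)&(z>.0035)&(z<.012))
t=np.load("top0.npz")["xyz"]; 
for xb in np.arange(.58,.68,.01):
    m=(abs(t[...,0]-xb)<.005)&(abs(t[...,1]+.2)<.1); print(round(xb,2),t[...,2][m].max().round(3),end="; ")
E
```

```text
2.2 [ 0.48311654 -0.19323998  0.24983345] [3.14040706e+00 1.11078522e-05 1.60258049e+00]
ridgetop 521 [ 0.5249 -0.2063  0.0616] ((524.8748168945312, -208.25738525390625), (13.322962760925293, 59.98206329345703), 3.74018931388855)
lidtop 3295 [ 0.522  -0.2034  0.0359] ((525.437744140625, -207.9443359375), (64.12915802001953, 109.90859985351562), 3.4751124382019043)
lid 48192 [ 0.5282 -0.1696  0.3256] ((519.6030883789062, -207.90377807617188), (98.78003692626953, 109.86260223388672), 1.9080626964569092)
foot 2710 [ 0.5047 -0.1788  0.005 ] ((525.388671875, -207.8882293701172), (99.66072082519531, 139.61448669433594), 3.5880281925201416)
0.58 0.008; 0.59 0.006; 0.6 0.007; 0.61 0.006; 0.62 0.006; 0.63 0.034; 0.64 0.037; 0.65 0.097; 0.66 0.099; 0.67 0.1; 0.68 0.1;
```

View pics/w1.png

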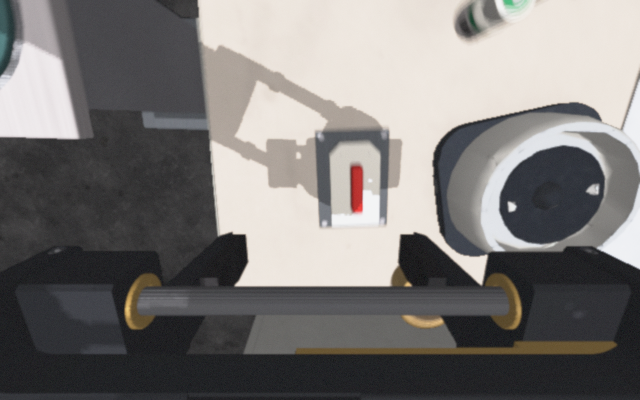

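Emit:
apply_moves(motion=[[[0,4.2,-1.5,-4,0,0,1.7],[0,0,0,-6,0,0,0],[0,0,0,-6,0,0,0],[0,0,0,-3.9,0,0,0],[0,0,0,0,0,0,0],[1,0,0,0,0,0,0],[1,0,0,0,0,0,0],[1,0,0,0,0,0,0],[1,0,0,0,0,0,0],[1,0,0,0,0,0,0]]])

```text
clock: 3.5
tool_pos: [0.5227, -0.21, 0.0512]
eef_rot: [3.141, 0.0, 1.625]
contact_force: [0.5, 1.3, -0.1]
opening: 0.04
finger_force: 0.0
```

Emit:
apply_moves(motion=[[[1,0.2,0.2,0,0,0,0.5],[1,0,0,0,0,0,0],[1,0,0,0,0,0,0],[1,0,0,0,0,0,0]]])

```text
clock: 4.0
tool_pos: [0.5245, -0.2078, 0.0506]
eef_rot: [-3.141, -0.0, 1.634]
contact_force: [0.8, -0.1, -0.2]
opening: 0.0137
finger_force: 30.0
```

Emit:
apply_moves(motion=[[[1,0,0,3,0,0,0],[1,0,1,4,0,0,0],[1,-1.5,6,0,0,0,0],[1,-1.5,6,0,0,0,0],[1,-1,6,0,0,0,0],[1,0,0,-4,0,0,0],[1,0,0,-4,0,0,0],[1,0,0,-1.2,0,0,0],[1,0,0,0,0,0,0],[1,0,0,0,0,0,0]]])

```text
clock: 5.25
tool_pos: [0.4855, -0.0183, 0.0296]
eef_rot: [3.14, 0.0, 1.633]
contact_force: [-0.2, 0.1, -0.1]
opening: 0.0137
finger_force: 30.0
```

Emit:
apply_moves(motion=[[[1,0,0,-0.25,0,0,0],[1,0,0,0,0,0,0],[0.4,0,0,0,0,0,0],[0,0,0,0,0,0,0],[0,0,0,0,0,0,0],[0,0,0,2,0,0,0],[0,0,0,5,0,0,0],[0,0,2,6,0,0,-9],[0,0,4,5,0,0,-10],[0,-1,5,5,0,0,-10]]])

```text
clock: 6.5
tool_pos: [0.4762, 0.0854, 0.2505]
eef_rot: [3.14, -0.001, 1.12]
contact_force: [0.4, 0.7, -0.4]
opening: 0.0878
finger_force: 0.0
```

Emit:
apply_moves(motion=[[[0,-1,5,3,0,0,-10],[0,-1,5,3,0,0,-10],[0,-1,5,2,0,0,-10],[0,0,0,0,0,0,-10],[0,0,0,0,0,0,-9],[0,0,0,0,0,0,-9],[0,0,0,0,0,0,0]]])

```text
clock: 7.38
tool_pos: [0.446, 0.233, 0.3269]
eef_rot: [3.142, 0.0, 0.123]
contact_force: [-0.4, -0.5, -0.1]
opening: 0.0877
finger_force: 0.0
```

```bash
cat >> h.py <<'E'
from scipy.spatial.transform import Rotation as Ro
from scipy.optimize import least_squares
def pts(X,c,hlo,hhi,box):
    hsv=cv2.cvtColor(c,cv2.COLOR_RGB2HSV);H,S=hsv[...,0].astype(int),hsv[...,1].astype(int)
    b=(X[...,0]>box[0])&(X[...,0]<box[1])&(X[...,1]>box[2])&(X[...,1]<box[3])&(X[...,2]>.03)&(X[...,2]<.15)
    m=b&(H>hlo)&(H<hhi)&(S>90); m=cv2.morphologyEx(m.astype(np.uint8),cv2.MORPH_CLOSE,np.ones((9,9)))>0
    return m&b
E
python3 - <<'E'
from h import *
s=ctrl.read_state(); print(s["clock"],s["tool_pos"],s["eef_rot"],s["joint_positions"].round(2))
f=ctrl.grab_frame("wrist"); save(f,"w2"); X=cloud(f); c=f["color"]; np.savez("w2.npz",color=c,xyz=X)
# rack foot yaw
z=X[...,2]; b=(abs(X[...,0]-.59)<.12)&(abs(X[...,1]-.24)<.14)
m=b&(z>.0055)&(z<.0105); print("foot",cv2.minAreaRect((X[m][:,:2]*1000).astype(np.float32)))
for n,h,bx in [("blue",(100,130),(.47,.68,.22,.37)),("yel",(18,35),(.47,.68,.08,.23))]:
    m=pts(X,c,*h,bx); P=X[m]; q=np.median(P,0)
    for k in range(4):  # dominant raised-top plane
        w=P if k==0 else P[abs((P-q)@n_)<.0015*(3-k)+.001]
        q=w.mean(0); n_=np.linalg.svd(w-q,full_matrices=False)[2][2]; n_*=np.sign(n_[2])
    d=(P-q)@n_
    print(n,len(P),len(w),q.round(4),n_.round(3),"tilt",np.degrees(np.arccos(n_[2])).round(1),"az",np.degrees(np.arctan2(-n_[1],-n_[0])).round(1),np.percentile(d,[1,5,50,95,99]).round(4))
    ex=np.array([-n_[0]*0+n_[2],0,-n_[0]]);ex/=np.linalg.norm(ex);ey=np.cross(n_,ex)
    Q=P[d>-.008]; uv=np.stack([Q@ex,Q@ey],1)
    print("  full",cv2.minAreaRect(((uv-[q@ex,q@ey])*1000).astype(np.float32)))
    uv=np.stack([w@ex,w@ey],1); print("  top",cv2.minAreaRect(((uv-[q@ex,q@ey])*1000).astype(np.float32)))
E
```

```text
7.375 [0.44602669 0.2329951  0.32691139] [3.14151459e+00 2.01902669e-04 1.23190925e-01] [ 0.43 -0.11  1.86 -0.    1.39  1.88]
foot ((590.4601440429688, 258.1497802734375), (162.27783203125, 236.9980010986328), 6.592932224273682)
blue 4663 1442 [0.5527 0.3021 0.0898] [-0.544 -0.091  0.834] tilt 33.5 az 9.5 [-0.0218 -0.0115  0.      0.0023  0.0029]
  full ((6.768074035644531, -2.403472900390625), (109.0584716796875, 62.99050521850586), 5.712142467498779)
  top ((6.04656982421875, -1.770467758178711), (98.41471862792969, 53.03972625732422), 5.495837211608887)
yel 4950 1086 [0.5679 0.1698 0.0892] [-0.53  -0.022  0.848] tilt 32.0 az 2.4 [-0.0208 -0.0126  0.0002  0.0037  0.0046]
  full ((7.143009185791016, 1.7882308959960938), (109.32783508300781, 64.54057312011719), 5.616343021392822)
  top ((10.530876159667969, 3.3957672119140625), (103.9637680053711, 58.27711486816406), 7.403343200683594)
```

View pics/w2.png

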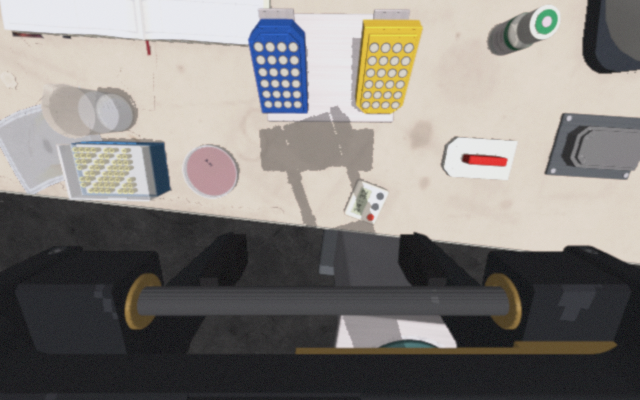

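The wrist view shows blue at (278,65) with cut corners up, yellow at (390,65) with cut corners down, the lid parked at (480,158), and the base at (600,147).

```bash
python3 - <<'E'
from h import *
d=np.load("w2.npz");X=d["xyz"];c=d["color"]
for psi in (5.5,6.5,7.5):
  R=(Ro.from_euler('z',psi,degrees=True)*Ro.from_euler('y',-35,degrees=True)).as_matrix()
  for n,h,bx in [("blue",(100,130),(.47,.68,.22,.37)),("yel",(18,35),(.47,.68,.08,.23))]:
    P=X[pts(X,c,*h,bx)]@R; hz,e=np.histogram(P[:,2],np.arange(P[:,2].min(),P[:,2].max(),.001)); zt=np.percentile(P[:,2],97)
    top=P[abs(P[:,2]-np.median(P[P[:,2]>zt-.006][:,2]))<.003]; zm=np.median(top[:,2])
    A=np.linalg.lstsq(np.c_[top[:,:2]-top[:,:2].mean(0),np.ones(len(top))],top[:,2],rcond=None)[0]
    full=P[P[:,2]>zm-.011]
    r=cv2.minAreaRect((full[:,:2]*1000).astype(np.float32)); rt=cv2.minAreaRect((top[:,:2]*1000).astype(np.float32))
    o=np.array([r[0][0]/1000,r[0][1]/1000,zm-.028]); ot=np.array([rt[0][0]/1000,rt[0][1]/1000,zm-.028])
    print(psi,n,"slopes",np.degrees(A[:2]).round(2),"full",np.round(r[1],1),round(r[2],2),"top",np.round(rt[1],1),round(rt[2],2),"origin",(R@o).round(4),(R@ot).round(4))
E
```

```text
5.5 blue slopes [-0.1   0.69] full [109.   63.1] 0.87 top [99.6 53.2] 0.83 origin [0.574  0.3015 0.0707] [0.5732 0.302  0.0702]
5.5 yel slopes [-0.12  0.57] full [109.7  64.4] 0.82 top [102.   53.5] 0.48 origin [0.5891 0.1729 0.0707] [0.5904 0.1732 0.0716]
6.5 blue slopes [-0.09  0.13] full [109.   63.1] 0.07 top [99.6 53.3] 0.05 origin [0.574  0.3017 0.0707] [0.5732 0.3022 0.0702]
6.5 yel slopes [-0.12  0.04] full [109.7  64.4] 0.01 top [53.5 98.2] 89.95 origin [0.589  0.1731 0.0707] [0.5889 0.1732 0.0706]
7.5 blue slopes [-0.11 -0.42] full [ 63.1 109.1] 89.27 top [53.3 99.6] 89.24 origin [0.574  0.3019 0.0707] [0.5731 0.3025 0.0702]
7.5 yel slopes [-0.12 -0.51] full [ 64.5 109.6] 89.25 top [53.5 98.2] 89.13 origin [0.589  0.1732 0.0707] [0.5888 0.1734 0.0706]
```

```bash
cat >> h.py <<'E'
RX=Ro.from_euler('x',180,degrees=True)
Rk=Ro.from_euler('z',6.55,degrees=True)*Ro.from_euler('y',-35,degrees=True)
BL=np.array([.5735,.3019,.0707]);YE=np.array([.589,.1732,.0707])
n=Rk.apply([0,0,1])
def delta(p,R):
    s=ctrl.read_state(); Rc=Ro.from_euler('xyz',s["eef_rot"])
    print("t",s["clock"],"shift cm",((np.array(p)-s["tool_pos"])*100).round(2),"turn deg",np.degrees((R*Rc.inv()).as_rotvec()).round(2))
E
python3 - <<'E'
from h import *
print(n, BL+.106*n); delta(BL+.106*n,Rk*RX)
E
```

```text
[-0.56983252 -0.06542799  0.81915204] [0.51309775 0.29496463 0.15753012]
t 7.425 shift cm [  6.7    6.2  -16.94] turn deg [  4.17 -34.76  -0.55]
```

Emit:
apply_moves(motion=[[[0,1.7,1.55,-4.2,1.05,-8.7,-0.15],[0,1.7,1.55,-4.2,1.05,-8.7,-0.15],[0,1.7,1.55,-4.2,1.05,-8.7,-0.15],[0,1.6,1.55,-4.2,1.0,-8.7,-0.1],[0,0,0,0,0,0,0],[0,0,0,0,0,0,0]]])

```text
clock: 8.18
tool_pos: [0.5158, 0.2888, 0.1684]
eef_rot: [-3.14, -0.59, 0.114]
contact_force: [0.4, 0.6, 1.0]
opening: 0.0879
finger_force: 0.0
```

```bash
python3 - <<'E'
from h import *
delta(BL+.006*n,Rk*RX); print(ctrl.read_state()["joint_positions"].round(2))
E
```

```text
t 8.175 shift cm [ 5.43  1.27 -9.27] turn deg [ 0.06 -1.21 -0.04]
[ 0.62 -0.08  2.25 -0.57  0.51  2.51]
```

```bash
cat >> h.py <<'E'
POSES=[([-1.33893,.263866,1.603984,0,1.273673,-.03691],[.17924837,-.65077786,.24973762],[3.14152,-2e-5,.268769])]
def fkR(q,s=1):
    return Ro.from_euler('ZYZYZ',[q[0],q[1]+q[2],s*q[3],q[4],s*0+q[5]])
E
python3 - <<'E'
from h import *
s=ctrl.read_state(); q=s["joint_positions"]; Rt=Ro.from_euler('xyz',s["eef_rot"])
q0=POSES[0][0];R0=Ro.from_euler('xyz',POSES[0][2])
for s4 in (1,-1):
  for s6 in (1,-1):
    A=lambda q:Ro.from_euler('ZYZYZ',[q[0],q[1]+q[2],s4*q[3],q[4],s6*q[5]])
    off=A(q0).inv()*R0; print(s4,s6,np.degrees(((A(q)*off).inv()*Rt).magnitude()).round(2),off.as_euler('xyz',degrees=True).round(1))
tz=Rt.apply([0,0,1]); P=[(np.array(q0),np.array(POSES[0][1]),R0.apply([0,0,1])),(q,s["tool_pos"],tz),
 (np.array([.43,-.11,1.86,0,1.39,1.88]),np.array([.446,.233,.3269]),np.array([0,0,-1.]))]
def res(v):
    h,L1,L2,d,a=v; o=[]
    for q,p,z in P:
        w=p-d*z; r=L1*np.sin(q[1])+L2*np.sin(q[1]+q[2])+a*np.cos(q[1]+q[2]); zz=h+L1*np.cos(q[1])+L2*np.cos(q[1]+q[2])-a*np.sin(q[1]+q[2])
        o+=list(np.array([r*np.cos(q[0]),r*np.sin(q[0]),zz])-w)
    return o
r=least_squares(res,[.4,.4,.4,.2,0]); print(r.x.round(4),np.abs(r.fun).max())
E
```

```text
Traceback (most recent call last):
  File "scipy/spatial/transform/_rotation.pyx", line 1413, in scipy.spatial.transform._rotation.Rotation.from_euler
ValueError: Expected axis specification to be a non-empty string of upto 3 characters, got ZYZYZ
```

```bash
sed -i '/^def fkR/,$d' h.py; cat >> h.py <<'E'
def fkR(q,s4,s6): return Ro.from_euler('ZYZ',[q[0],q[1]+q[2],s4*q[3]])*Ro.from_euler('YZ',[q[4],s6*q[5]])
E
python3 - <<'E'
from h import *
s=ctrl.read_state(); q=s["joint_positions"]; Rt=Ro.from_euler('xyz',s["eef_rot"])
q0=POSES[0][0];R0=Ro.from_euler('xyz',POSES[0][2])
for s4 in (1,-1):
  for s6 in (1,-1):
    off=fkR(q0,s4,s6).inv()*R0; print(s4,s6,np.degrees(((fkR(q,s4,s6)*off).inv()*Rt).magnitude()).round(2),off.as_euler('xyz',degrees=True).round(1))
tz=Rt.apply([0,0,1]); P=[(np.array(q0),np.array(POSES[0][1]),R0.apply([0,0,1])),(q,s["tool_pos"],tz),
 (np.array([.43,-.11,1.86,0,1.39,1.88]),np.array([.446,.233,.3269]),np.array([0,0,-1.]))]
def res(v):
    h,L1,L2,d=v; o=[]
    for q,p,z in P:
        w=p-d*z; r=L1*np.sin(q[1])+L2*np.sin(q[1]+q[2]); zz=h+L1*np.cos(q[1])+L2*np.cos(q[1]+q[2])
        o+=list(np.array([r*np.cos(q[0]),r*np.sin(q[0]),zz])-w)
    return o
r=least_squares(res,[.4,.4,.4,.2]); print(r.x.round(4),np.abs(r.fun).max())
E
```

```text
1 1 0.0 [-0.  0. 90.]
1 -1 67.75 [-0.   0.  85.8]
-1 1 65.88 [-0.  0. 90.]
-1 -1 128.73 [-0.   0.  85.8]
[0.2429 0.4939 0.5706 0.3014] 0.024256062535488038
```

```bash
cat >> h.py <<'E'
def fk(v,q):
    h,L1,L2,d,a,b=v; t=q[1]+q[2]
    w=Ro.from_euler('z',q[0]).apply([b+L1*np.sin(q[1])+L2*np.sin(t)+a*np.cos(t),0,h+L1*np.cos(q[1])+L2*np.cos(t)-a*np.sin(t)])
    R=fkR(q,1,1)*Ro.from_euler('z',90,degrees=True); return w+d*R.apply([0,0,1]),R
def ik(v,p,R,q0):
    def f(q):
        pp,RR=fk(v,q); return np.r_[(pp-p)*5,(R.inv()*RR).as_rotvec()]
    r=least_squares(f,q0); return r.x,np.abs(r.fun).max()
E
python3 - <<'E'
from h import *
s=ctrl.read_state(); q=s["joint_positions"]
P=[(np.array(POSES[0][0]),POSES[0][1]),(q,s["tool_pos"]),(np.array([.43,-.11,1.86,0,1.39,1.88]),[.446,.233,.3269])]
r=least_squares(lambda v:np.concatenate([fk(v,a)[0]-b for a,b in P]),[.4,.4,.4,.2,0,0]); v=r.x; print(v.round(4),np.abs(r.fun).max()); np.save("v.npy",v)
for al in (35,30,25,20,15):
    Ra=Ro.from_euler('z',6.55,degrees=True)*Ro.from_euler('y',-al,degrees=True)*RX
    g=BL+.014*n; # grasp point
    for up in (.1,0):
        p=g+up*n+Ra.apply([0,0,.008]); print(al,up,[x for x in ik(v,p,Ra,q)][0].round(2),ik(v,p,Ra,q)[1].round(4))
E
```

```text
[ 0.0988  0.4786  0.4847  0.2397 -0.0772  0.0639] 0.02417346522422137
35 0.1 [ 0.64 -0.07  2.27 -0.66  0.49  2.61] 0.0
35 0 [ 0.58  0.14  2.25 -0.95  0.33  2.88] 0.0
30 0.1 [ 0.62 -0.05  2.22 -0.48  0.55  2.44] 0.0
30 0 [ 0.57  0.15  2.2  -0.64  0.37  2.58] 0.0
25 0.1 [ 0.6  -0.02  2.18 -0.35  0.62  2.31] 0.0
25 0 [ 0.55  0.17  2.16 -0.43  0.45  2.37] 0.0
20 0.1 [ 0.59  0.    2.13 -0.24  0.7   2.2 ] 0.0
20 0 [ 0.54  0.2   2.11 -0.28  0.53  2.22] 0.0
15 0.1 [ 0.57  0.03  2.09 -0.16  0.79  2.13] 0.0
15 0 [ 0.53  0.22  2.07 -0.18  0.62  2.12] 0.0
```

```bash
cat >> h.py <<'E'
def tool(o,Rp,de,h,up,upv,flip=False):
    "tool pose gripping plate (origin o, rot Rp) leaning de deg, grasp point h over underside, lifted up along upv"
    R=Rp*Ro.from_euler('y',de,degrees=True)*RX
    return o+Rp.apply([0,0,h])+up*np.array(upv)+R.apply([0,0,.008]),R
E
python3 - <<'E'
from h import *
delta(*tool(BL,Rk,15,.014,.07,n))
a=tool(BL,Rk,15,.014,.07,n)[0];b=tool(BL,Rk,15,.014,0,n)[0];print((b-a)*100)
E
```

```text
t 8.175 shift cm [ 1.26  0.79 -3.64] turn deg [-1.66 13.69 -0.03]
[ 3.98882767  0.45799595 -5.73406431]
```

Emit:
apply_moves(motion=[[[0,0.6,0.4,-1.8,-0.8,6.8,0],[0,0.65,0.4,-1.85,-0.8,6.8,0],[0,0,0,0,0,0,0],[0,1,0.1,-1.4,0,0,0],[0,0,0,0,0,0,0]]])

```text
clock: 8.8
tool_pos: [0.537, 0.2968, 0.1155]
eef_rot: [3.142, -0.35, 0.114]
contact_force: [-1.0, 0.3, 0.7]
opening: 0.0885
finger_force: 0.0
```

```bash
python3 - <<'E'
from h import *
delta(*tool(BL,Rk,15,.014,0,n)); print(ctrl.read_state()["joint_positions"].round(2))
E
```

```text
t 8.8 shift cm [ 3.12  0.45 -4.09] turn deg [-0.    0.05  0.02]
[ 0.54  0.11  2.1  -0.24  0.63  2.17]
```

Emit:
apply_moves(motion=[[[0,1.2,0.2,-1.4,0,0,0],[0,1,0.15,-1.4,0,0,0],[0,0.9,0.1,-1.3,0,0,0],[0,0,0,0,0,0,0],[0,0,0,0,0,0,0],[1,0,0,0,0,0,0],[1,0,0,0,0,0,0],[1,0,0,0,0,0,0],[1,0,0,0,0,0,0]]])

```text
clock: 9.93
tool_pos: [0.5687, 0.302, 0.0758]
eef_rot: [-3.141, -0.351, 0.114]
contact_force: [-0.7, 0.2, 2.3]
opening: 0.0635
finger_force: 30.0
```

```bash
python3 - <<'E'
from h import *
delta(*tool(BL,Rk,15,.014,0,n)); print(ctrl.read_state()["moment"])
E
```

```text
t 9.925 shift cm [-0.04 -0.07 -0.12] turn deg [-0.07  0.12  0.02]
[-0.06965357  0.21974325 -0.00431769]
```

Emit:
apply_moves(motion=[[[1,-1.1,-0.1,1.6,0,0,0],[1,-1.7,-0.2,2.4,0,0,0],[1,-2.3,-0.2,4,0,0,0],[1,-1,0,4,0,0,0],[1,0,0,0,0,0,0]]])

```text
clock: 10.55
tool_pos: [0.5092, 0.2984, 0.1999]
eef_rot: [-3.137, -0.358, 0.113]
contact_force: [0.3, -0.6, -0.6]
opening: 0.0638
finger_force: 30.0
```

```bash
cat >> h.py <<'E'
BASE=np.array([.5254,-.2079,0]); RB=Ro.from_euler('z',93.55,degrees=True)
dB=Rk.inv().apply([.0004,.0007,.0012]); dB[1]=0
def place(z,de,dd,lift): 
    p,R=tool(BASE+[0,0,z],RB,de,.014,lift,[0,0,1]); return p+RB.apply(dd),R
E
python3 - <<'E'
from h import *
print(dB); delta(*place(.024,15,dB,.08)); v=np.load("v.npy"); q=ctrl.read_state()["joint_positions"];print(q.round(2))
p,R=place(.024,15,dB,.08); print(p,ik(v,p,R,[-.4,.3,1.8,0,1,-.4]))
E
```

```text
[0.00107922 0.         0.00070925]
t 10.55 shift cm [  1.63 -50.73  -8.89] turn deg [-30.12  24.88  84.02]
[ 0.57 -0.04  2.07 -0.21  0.79  2.16]
[ 0.52546138 -0.20888943  0.11098184] (array([-0.27465505,  0.09598947,  2.12681486, -0.32884491,  0.85785939,
       -0.12798071]), np.float64(6.567128785217591e-11))
```

Emit:
apply_moves(motion=[[[1,0.2,-5,0,-3.3,2.8,9.3],[1,0.2,-5,0,-3.3,2.8,9.3],[1,0.2,-5,0,-3.3,2.8,9.3],[1,0.2,-5,0,-3.3,2.8,9.3],[1,0.2,-5,0,-3.3,2.8,9.3],[1,0.2,-5,0,-3.3,2.8,9.3],[1,0.2,-5,0,-3.3,2.8,9.3],[1,0.2,-5,-1,-3.3,2.8,9.3],[1,0,-5,-2,-3.3,2.5,9.3],[1,0,0,0,0,0,0]]])

```text
clock: 11.8
tool_pos: [0.521, -0.1392, 0.161]
eef_rot: [3.126, 0.25, 1.568]
contact_force: [0.5, 0.9, -1.2]
opening: 0.0639
finger_force: 30.0
```

```bash
python3 - <<'E'
from h import *
delta(*place(.024,15,dB,.05))
E
```

```text
t 11.8 shift cm [ 0.45 -6.96 -8.01] turn deg [-0.73  0.84  3.51]
```

Emit:
apply_moves(motion=[[[1,0.2,-3.5,-2,-0.7,0.8,3.5],[1,0.25,-3.5,-2,0,0,0],[1,0,0,-4,0,0,0],[1,0,0,0,0,0,0],[1,0,0,0,0,0,0]]])

```text
clock: 12.42
tool_pos: [0.5285, -0.2069, 0.0856]
eef_rot: [3.133, 0.262, 1.634]
contact_force: [0.4, 0.1, -0.5]
opening: 0.0637
finger_force: 30.0
```

```bash
python3 - <<'E'
from h import *
delta(*place(.024,15,dB,.0))
f=ctrl.grab_frame("wrist"); save(f,"w3"); X=cloud(f)
hsv=cv2.cvtColor(f["color"],cv2.COLOR_RGB2HSV); m=(hsv[...,0]>100)&(hsv[...,0]<130)&(hsv[...,1]>90)&(X[...,2]>.05)&(X[...,2]<.12)&(abs(X[...,0]-.525)<.08)
P=X[m]; print(m.sum(),np.percentile(P,[1,50,99],0).round(4)); print(cv2.minAreaRect((P[:,:2]*1000).astype(np.float32)))
w=P[P[:,2]>np.percentile(P[:,2],90)-.003]; A=np.linalg.lstsq(np.c_[w[:,:2]-w[:,:2].mean(0),np.ones(len(w))],w[:,2],rcond=None)[0]; print(np.degrees(A[:2]),A[2])
E
```

```text
t 12.425 shift cm [-0.31 -0.2  -5.46] turn deg [-0.04  0.46 -0.18]
14591 [[ 0.4954 -0.2539  0.0793]
 [ 0.5262 -0.165   0.1047]
 [ 0.5604 -0.15    0.1069]]
((528.0346069335938, -205.26193237304688), (81.05799865722656, 110.9645004272461), 2.7742223739624023)
[0.43653386 0.40085977] 0.10573813601002972
```

View pics/w3.png

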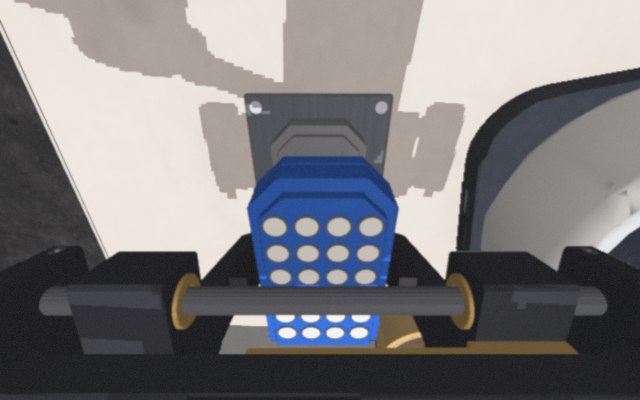

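Plate is held level, cut corners pointing the same way as the base's (top of the picture).

Emit:
apply_moves(motion=[[[1,-0.3,-0.2,-1.5,0,0.4,-0.2],[1,0,0,-1.5,0,0,0],[1,0,0,-0.5,0,0,0],[1,0,0,0,0,0,0],[1,0,0,0,0,0,0]]])

```text
clock: 13.1
tool_pos: [0.5254, -0.2095, 0.0504]
eef_rot: [3.14, 0.262, 1.632]
contact_force: [-0.9, -0.2, -1.0]
opening: 0.0637
finger_force: 30.0
```

```bash
python3 - <<'E'
from h import *
delta(*place(.024,15,dB,.0))
E
```

```text
t 13.1 shift cm [ 0.    0.06 -1.94] turn deg [-0.02  0.07  0.04]
```

Emit:
apply_moves(motion=[[[1,0,0.06,-0.8,0,0,0],[1,0,0,-0.4,0,0,0],[1,0,0,-0.4,0,0,0],[1,0,0,-0.3,0,0,0],[1,0,0,0,0,0,0],[1,0,0,0,0,0,0]]])

```text
clock: 13.85
tool_pos: [0.5259, -0.2091, 0.0317]
eef_rot: [3.139, 0.262, 1.632]
contact_force: [1.6, -0.8, 2.6]
opening: 0.0636
finger_force: 30.0
```

```bash
python3 - <<'E'
from h import *
delta(*place(.024,15,dB,.0))
E
```

```text
t 13.85 shift cm [-0.05  0.02 -0.07] turn deg [0.01 0.14 0.03]
```

Emit:
apply_moves(motion=[[[0.5,0,0,0,0,0,0],[0,0,0,0,0,0,0],[0,0,0,0,0,0,0],[0,0,0.5,2,0,0,0],[0,0,1,4,0,0,0],[0,0,2,6,0,0,0],[0,0,2,6,10,0,0],[0,0,2,0,5,0,0],[0,0,0,0,0,0,0]]])

```text
clock: 14.98
tool_pos: [0.525, -0.1348, 0.2104]
eef_rot: [3.124, 0.001, 1.629]
contact_force: [-0.2, -0.2, -0.9]
opening: 0.0881
finger_force: 0.0
```

```bash
cat >> h.py <<'E'
def chk(hlo,hhi,zlo,zhi,name=None):
    f=ctrl.grab_frame("wrist"); X=cloud(f)
    if name: save(f,name)
    hsv=cv2.cvtColor(f["color"],cv2.COLOR_RGB2HSV)
    b=(X[...,2]>zlo)&(X[...,2]<zhi)&(abs(X[...,0]-.525)<.06)&(abs(X[...,1]+.208)<.08)
    m=b&(hsv[...,0]>hlo)&(hsv[...,0]<hhi)&(hsv[...,1]>90); P=X[m]
    print(m.sum(),np.percentile(P,[1,50,99],0).round(4).tolist(),cv2.minAreaRect((P[:,:2]*1000).astype(np.float32)))
    zt=np.percentile(P[:,2],90); w=P[abs(P[:,2]-zt)<.0025]
    A=np.linalg.lstsq(np.c_[w[:,:2]-w[:,:2].mean(0),np.ones(len(w))],w[:,2],rcond=None)[0]; print("top slopes",np.degrees(A[:2]).round(2),"z",A[2].round(4),cv2.minAreaRect((w[:,:2]*1000).astype(np.float32)))
E
python3 - <<'E'
from h import *
s=ctrl.read_state(); print(s["tool_pos"],s["eef_rot"]); chk(100,130,.035,.07)
E
```

```text
[ 0.52498866 -0.13478844  0.21035067] [3.12430370e+00 9.01655967e-04 1.62860725e+00]
2882 [[0.4928, -0.2612, 0.0376], [0.5248, -0.1967, 0.0503], [0.5577, -0.1526, 0.0523]] ((525.3812255859375, -207.30905151367188), (63.99293899536133, 109.55394744873047), 3.70422625541687)
top slopes [0.05 0.01] z 0.0509 ((525.2344970703125, -207.5441131591797), (52.96928405761719, 99.16417694091797), 3.2553224563598633)
```

```bash
cat >> h.py <<'E'
RY=Rk*Ro.from_euler('z',180,degrees=True)
E
python3 - <<'E'
from h import *
v=np.load("v.npy")
for de in (0,-8,-15):
    for up in (.09,0):
        p,R=tool(YE,RY,de,.014,up,n); r=ik(v,p,R,[.3,.1,2.1,-.2,.6,-1.2]); print(de,up,p.round(3),r[0].round(2),r[1])
delta(*tool(YE,RY,-8,.014,.09,n)); print(ctrl.read_state()["joint_positions"])
E
```

```text
0 0.09 [0.534 0.167 0.149] [ 0.36 -0.16  2.36 -0.41  0.37 -0.98] 3.964283068480512e-10
0 0 [0.586 0.173 0.076] [ 0.34  0.06  2.34 -0.73  0.19 -0.67] 8.847089727481716e-16
-8 0.09 [0.533 0.167 0.149] [ 0.35 -0.11  2.29 -0.22  0.52 -1.17] 4.440892098500626e-15
-8 0 [0.585 0.173 0.075] [ 0.32  0.09  2.27 -0.29  0.34 -1.11] 1.1532441668293814e-13
-15 0.09 [0.532 0.167 0.148] [ 0.34 -0.07  2.22 -0.12  0.65 -1.26] 8.326672684688674e-16
-15 0 [0.584 0.173 0.075] [ 0.31  0.12  2.2  -0.15  0.48 -1.25] 9.71445146547012e-16
t 15.025 shift cm [ 0.91 30.15 -6.03] turn deg [-20.07 -22.42  91.12]
[-0.30003369  0.03210438  1.94543105  0.00448138  1.14961686 -0.36013221]
```

Emit:
apply_moves(motion=[[[0,0.1,3,0,-2,-2.2,9.1],[0,0.1,3,0,-2,-2.2,9.1],[0,0.1,3,0,-2,-2.2,9.1],[0,0.1,3,0,-2,-2.2,9.1],[0,0.1,3,0,-2,-2.2,9.1],[0,0.1,3,0,-2,-2.2,9.1],[0,0.1,3,0,-2,-2.3,9.1],[0,0.1,3,0,-2,-2.3,9.1],[0,0.1,3,0,-2,-2.3,9.1],[0,0,3,0,-2,-2.3,9.1]]])

```text
clock: 16.27
tool_pos: [0.5325, 0.1664, 0.2071]
eef_rot: [-3.138, 0.469, -3.021]
contact_force: [-0.3, 0.6, 0.5]
opening: 0.0881
finger_force: 0.0
```

```bash
python3 - <<'E'
from h import *
delta(*tool(YE,RY,-8,.014,.07,n)); print(ctrl.read_state()["joint_positions"].round(2))
E
```

```text
t 16.275 shift cm [ 1.22  0.17 -7.48] turn deg [ 0.2  -0.11 -0.26]
[ 0.31 -0.18  2.22 -0.15  0.65 -1.28]
```

Emit:
apply_moves(motion=[[[0,0.6,0.1,-3.7,0.2,-0.1,-0.3],[0,0.6,0.1,-3.8,0,0,0],[0,0,0,0,0,0,0],[0,1.4,0.15,-2,0,0,0],[0,1.4,0.15,-2,0,0,0],[0,0,0,0,0,0,0],[0,0,0,0,0,0,0]]])

```text
clock: 17.15
tool_pos: [0.5742, 0.1707, 0.0957]
eef_rot: [3.138, 0.474, -3.036]
contact_force: [-0.0, 0.6, -0.1]
opening: 0.0879
finger_force: 0.0
```

```bash
python3 - <<'E'
from h import *
delta(*tool(YE,RY,-8,.014,.0,n)); print(ctrl.read_state()["joint_positions"].round(2))
E
```

```text
t 17.15 shift cm [ 1.04  0.2  -2.07] turn deg [-0.21  0.14  0.38]
[ 0.29  0.05  2.24 -0.21  0.39 -1.21]
```

Emit:
apply_moves(motion=[[[0,0.5,0.1,-1,-0.2,0.1,0.3],[0,0.5,0.1,-1,0,0,0],[0,0,0,0,0,0,0],[0,0,0,0,0,0,0],[1,0,0,0,0,0,0],[1,0,0,0,0,0,0],[1,0,0,0,0,0,0],[1,0,0,0,0,0,0]]])

```text
clock: 18.15
tool_pos: [0.5843, 0.1727, 0.075]
eef_rot: [3.141, 0.472, -3.029]
contact_force: [0.0, 0.2, 1.1]
opening: 0.0638
finger_force: 30.0
```

```bash
python3 - <<'E'
from h import *
delta(*tool(YE,RY,-8,.014,.0,n))
E
```

```text
t 18.15 shift cm [ 0.04 -0.   -0.  ] turn deg [-0.02  0.02  0.1 ]
```

Emit:
apply_moves(motion=[[[1,-1.1,-0.1,1.6,0,0,0],[1,-1.7,-0.2,2.4,0,0,0],[1,-2.3,-0.2,4,0,0,0],[1,-1,0,4,0,0,0],[1,0,0,1,0,0,0],[1,0,0,0,0,0,0]]])

```text
clock: 18.9
tool_pos: [0.5236, 0.1678, 0.205]
eef_rot: [3.141, 0.472, -3.029]
contact_force: [-0.8, -0.1, -1.6]
opening: 0.0635
finger_force: 30.0
```

```bash
cat >> h.py <<'E'
dY=RY.inv().apply([-.0004,0,0]); dY[1]=0
E
python3 - <<'E'
from h import *
delta(*place(.046,-8,dY,.08)); v=np.load("v.npy"); q=ctrl.read_state()["joint_positions"];print(q.round(2))
p,R=place(.046,-8,dY,.08); print(p,ik(v,p,R,[-.4,.3,1.8,0,1,-.4]))
E
```

```text
t 18.9 shift cm [  0.18 -37.42  -7.27] turn deg [ 25.12  29.97 -89.71]
[ 0.32 -0.2   2.24 -0.16  0.65 -1.26]
[ 0.5253109  -0.20646385  0.13230579] (array([-0.42668628,  0.14351734,  2.01134124,  0.14158252,  1.05692871,
       -0.56265932]), np.float64(5.551115123125783e-16))
```

Emit:
apply_moves(motion=[[[1,0,-3.7,0,2.5,3,-9],[1,0,-3.7,0,2.5,3,-9],[1,0,-3.7,0,2.5,3,-9],[1,0,-3.7,0,2.5,3,-9],[1,0,-3.7,0,2.5,3,-9],[1,0,-3.7,0,2.5,3,-9],[1,0,-3.7,0,2.5,3,-9],[1,0,-3.7,0,2.5,3,-9],[1,0,-3.7,-1,2.5,3,-9],[1,0.1,-3.8,-1.5,2.5,3,-8.7]]])

```text
clock: 20.15
tool_pos: [0.5237, -0.2046, 0.177]
eef_rot: [-3.134, -0.142, 1.627]
contact_force: [0.7, 0.0, -1.1]
opening: 0.0632
finger_force: 30.0
```

```bash
python3 - <<'E'
from h import *
delta(*place(.046,-8,dY,.04))
E
```

```text
t 20.15 shift cm [ 0.16 -0.19 -8.47] turn deg [-0.12 -0.41  0.25]
```

Emit:
apply_moves(motion=[[[1,0.15,-0.2,-3,-0.1,-0.4,0.3],[1,0,0,-3,0,0,0],[1,0,0,-2.5,0,0,0],[1,0,0,0,0,0,0],[1,0,0,0,0,0,0]]])

```text
clock: 20.78
tool_pos: [0.5255, -0.2053, 0.094]
eef_rot: [3.139, -0.138, 1.639]
contact_force: [0.7, -0.3, -0.3]
opening: 0.0637
finger_force: 30.0
```

```bash
python3 - <<'E'
from h import *
delta(*place(.046,-8,dY,.0)); chk(18,35,.08,.13)
E
```

```text
t 20.775 shift cm [-0.01 -0.12 -4.17] turn deg [ 0.08  0.14 -0.36]
13154 [[0.4922, -0.243, 0.1068], [0.5239, -0.1877, 0.1145], [0.5579, -0.1528, 0.1163]] ((524.6354370117188, -199.77630615234375), (76.53778076171875, 95.24058532714844), 3.7396366596221924)
top slopes [ 0.21 -0.61] z 0.1149 ((524.685546875, -200.51394653320312), (53.266822814941406, 86.29977416992188), 4.031224250793457)
```

Emit:
apply_moves(motion=[[[1,0.05,-0.1,-1.2,0,0.1,-0.3],[1,0,0,-1.2,0,0,0],[1,0,0,-0.5,0,0,0],[1,0,0,-0.4,0,0,0],[1,0,0,-0.4,0,0,0],[1,0,0,-0.35,0,0,0],[1,0,0,0,0,0,0],[1,0,0,0,0,0,0]]])

```text
clock: 21.82
tool_pos: [0.5262, -0.2064, 0.0544]
eef_rot: [3.139, -0.137, 1.634]
contact_force: [-1.3, -0.1, 0.6]
opening: 0.0637
finger_force: 30.0
```

```bash
python3 - <<'E'
from h import *
delta(*place(.046,-8,dY,.0))
E
```

```text
t 21.825 shift cm [-0.08 -0.   -0.21] turn deg [ 0.13  0.13 -0.07]
```

Emit:
apply_moves(motion=[[[1,-0.05,0,-0.15,0,0,0],[1,0,0,0,0,0,0],[1,0,0,0,0,0,0],[0.5,0,0,0,0,0,0],[0,0,0,0,0,0,0],[0,0,0,0,0,0,0],[0,0,0,2,0,0,0],[0,0,0.5,5,0,0,0],[0,0,2,6,-4,0,0],[0,0,4,3,-4,0,0]]])

```text
clock: 23.08
tool_pos: [0.5279, -0.1429, 0.2178]
eef_rot: [3.141, 0.007, 1.63]
contact_force: [0.6, 1.5, -0.4]
opening: 0.0881
finger_force: 0.0
```

```bash
python3 - <<'E'
from h import *
chk(18,35,.055,.1)
# parked lid, via top camera
f=ctrl.grab_frame("wrist"); X=cloud(f)
x,y,z=X[...,0],X[...,1],X[...,2]; m=(abs(x-.485)<.06)&(abs(y+.018)<.08)&(z>.006)&(z<.05); print("lid",m.sum())
if m.sum()>100: print(cv2.minAreaRect((X[m][:,:2]*1000).astype(np.float32)), np.percentile(z[m],[5,50,95]))
delta([.4855,-.0183,.2],RB*RX)
E
```

```text
3232 [[0.4934, -0.2613, 0.0577], [0.5257, -0.1969, 0.0724], [0.5588, -0.1529, 0.0744]] ((525.8767700195312, -207.63992309570312), (64.08351135253906, 109.6356201171875), 3.7830357551574707)
top slopes [0.04 0.02] z 0.073 ((525.9034423828125, -207.91983032226562), (53.004249572753906, 98.9359130859375), 3.6791446208953857)
lid 5745
((483.9758605957031, -18.428279876708984), (63.61763381958008, 109.54395294189453), 3.39658784866333) [0.01068771 0.01212423 0.03798373]
t 23.175 shift cm [-4.32 12.03 -1.89] turn deg [ 0.28  0.21 -0.28]
```

Emit:
apply_moves(motion=[[[0,-1.4,4,-0.5,0.3,0.2,-0.1],[0,-1.4,4,-3,0,0,0],[0,-1.5,4,-5,0,0,0],[0,0,0,-4,0,0,0],[0,0,0,0,0,0,0],[0,0,0,0,0,0,0]]])

```text
clock: 23.92
tool_pos: [0.4845, -0.0241, 0.0909]
eef_rot: [-3.133, -0.003, 1.631]
contact_force: [-0.1, -0.1, 0.7]
opening: 0.0883
finger_force: 0.0
```

```bash
python3 - <<'E'
from h import *
delta([.485,-.0184,.027],RB*RX)
E
```

```text
t 23.925 shift cm [ 0.05  0.57 -6.39] turn deg [-0.16 -0.49  0.09]
```

Emit:
apply_moves(motion=[[[0,0.05,0.55,-2,-0.15,-0.5,0.1],[0,0,0,-2.4,0,0,0],[0,0,0,-1.9,0,0,0],[0,0,0,0,0,0,0],[0.5,0,0,0,0,0,0],[1,0,0,0,0,0,0],[1,0,0,0,0,0,0],[1,0,0,0,0,0,0],[1,0,0,0,0,0,0],[1,0,0,0,0,0,0]]])

```text
clock: 25.18
tool_pos: [0.4838, -0.018, 0.0265]
eef_rot: [-3.14, -0.0, 1.634]
contact_force: [-0.8, 0.5, 0.5]
opening: 0.0304
finger_force: 0.0
```

Emit:
apply_moves(motion=[[[1,0,0,0,0,0,0],[1,0,0,0,0,0,0],[1,0,0,0,0,0,0],[1,0,0,0,0,0,0]]])

```text
clock: 25.68
tool_pos: [0.4839, -0.018, 0.0265]
eef_rot: [-3.14, -0.0, 1.634]
contact_force: [0.4, 0.0, -0.9]
opening: 0.0137
finger_force: 30.0
```

```bash
python3 - <<'E'
from h import *
s=ctrl.read_state(); print(s["tool_pos"],np.degrees(s["eef_rot"]),s["opening"])
f=ctrl.grab_frame("wrist"); X=cloud(f); x,y,z=X[...,0],X[...,1],X[...,2]; m=(abs(x-.485)<.06)&(abs(y+.018)<.08)&(z>.007)&(z<.02); print(cv2.minAreaRect((X[m][:,:2]*1000).astype(np.float32)),y[m].max())
E
```

```text
[ 0.48388703 -0.01800694  0.0265366 ] [-1.79920133e+02 -2.54320020e-02  9.35989825e+01] 0.01368532800098711
((483.58685302734375, -18.610416412353516), (64.4254150390625, 110.56189727783203), 3.6740777492523193) 0.0375408763026196
```

Emit:
apply_moves(motion=[[[1,0,0,3,0,0,0],[1,0,0,5,0,0,0],[1,0,0,5,0,0,0],[1,1,-4,0,0,0,0],[1,1,-5,0,0,0,0],[1,1,-5,0,0,0,0],[1,1.2,-4.9,-1,0,0,0],[1,0,0,0,0,0,0],[1,0,0,0,0,0,0]]])

```text
clock: 26.85
tool_pos: [0.5252, -0.2066, 0.146]
eef_rot: [-3.139, -0.002, 1.633]
contact_force: [0.0, 0.6, -0.4]
opening: 0.0141
finger_force: 30.0
```

```bash
python3 - <<'E'
from h import *
delta([.5258,-.2073,.0946],Ro.from_euler('z',93.65,degrees=True)*RX)
E
```

```text
t 26.85 shift cm [ 0.06 -0.07 -5.14] turn deg [-0.09 -0.16  0.1 ]
```

Emit:
apply_moves(motion=[[[1,0.05,-0.05,-2,-0.1,-0.15,0.1],[1,0,0,-1.5,0,0,0],[1,0,0,-0.5,0,0,0],[1,0,0,-0.4,0,0,0],[1,0,0,-0.3,0,0,0],[1,0,0,-0.3,0,0,0],[1,0,0,0,0,0,0],[1,0,0,0,0,0,0]]])

```text
clock: 27.85
tool_pos: [0.5265, -0.2076, 0.0968]
eef_rot: [3.14, 0.002, 1.635]
contact_force: [-0.5, 0.6, -1.0]
opening: 0.0138
finger_force: 30.0
```

```bash
python3 - <<'E'
from h import *
delta([.5258,-.2073,.0946],Ro.from_euler('z',93.65,degrees=True)*RX)
E
```

```text
t 27.85 shift cm [-0.07  0.03 -0.22] turn deg [ 0.09  0.09 -0.04]
```

Emit:
apply_moves(motion=[[[1,-0.05,0,-0.2,0,0,0],[1,0,0,0,0,0,0],[1,0,0,0,0,0,0],[0.5,0,0,0,0,0,0],[0,0,0,0,0,0,0],[0,0,0,0,0,0,0],[0,0,0,2,0,0,0],[0,0,0.5,5,0,0,0],[0,0,3,5,0,0,0],[0,0,4,3,0,0,0]]])

```text
clock: 29.1
tool_pos: [0.527, -0.1327, 0.2478]
eef_rot: [3.136, 0.003, 1.634]
contact_force: [1.3, -0.5, 0.1]
opening: 0.0817
finger_force: 0.0
```

```bash
python3 - <<'E'
from h import *
f=ctrl.grab_frame("wrist"); save(f,"w5"); X=cloud(f); x,y,z=X[...,0],X[...,1],X[...,2]
b=(abs(x-.5255)<.06)&(abs(y+.208)<.08)
for lo,hi in ((.074,.086),(.1,.113)):
    P=X[b&(z>lo)&(z<hi)]; A=np.linalg.lstsq(np.c_[P[:,:2]-P[:,:2].mean(0),np.ones(len(P))],P[:,2],rcond=None)[0]
    print(len(P),np.median(P[:,2]),np.degrees(A[:2]).round(2),cv2.minAreaRect((P[:,:2]*1000).astype(np.float32)))
for t in ("bench_timer","petri_b","reagent_c"): print(t,[np.round(d["position"],3) for d in ctrl.look_for(t,ctrl.grab_frame("top"))][:1])
E
```

```text
3722 0.07992529545005028 [-0.01 -0.16] ((525.6422729492188, -207.82814025878906), (64.04520416259766, 110.06847381591797), 3.742666244506836)
590 0.10560942338141732 [ 2.49 -0.47] ((525.22509765625, -207.88592529296875), (12.59787368774414, 60.2833251953125), 3.523643970489502)
bench_timer [array([0.385, 0.151, 0.015])]
petri_b [array([0.404, 0.408, 0.017])]
reagent_c [array([ 0.654, -0.006,  0.083])]
```

View pics/w5.png

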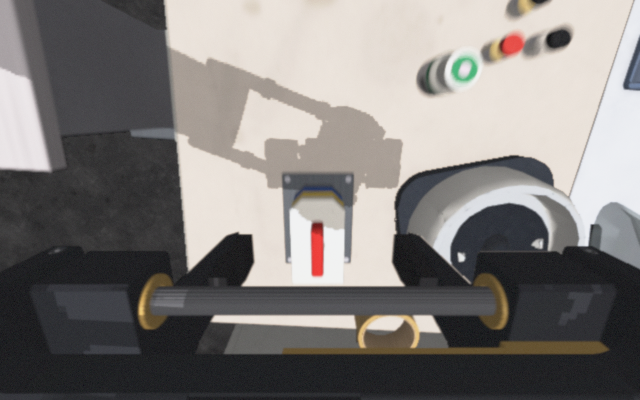

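The lid's top reads 0.0799 m (0.081 expected, minus the camera's usual bias of about 1 mm). It is level and centred, and the stack at (318,235) has all its cut corners aligned, so I'm handing in.

```bash
python3 -c "
from station import ctrl
print(ctrl.close_job())"
```

```text
the job is handed in; nothing more can be done
None
```

The job is handed in at about 29 s of the 72 s allowed: blue plate, yellow plate and lid are stacked on the base, fully home and centred within about 1 mm by my last camera measurements, with the timer, petri dish and bottle still in place; no verdict came back.

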